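Press the housing home with the fixture's sliding stop and lock its clamp knob

ROBOT

A 6-joint arm with a two-finger parallel gripper is mounted at the origin on the work surface. World frame = base frame: x ahead of the robot, y to its left, z up, the work surface at z = 0. Lengths are in m, angles in rad, forces in N, time in s.
With the tool pointing down it reaches from about 0.275 to 0.75 m from the base axis. Payload 10.2 kg.
Tool frame: the origin (TCP) lies midway between the tips of the shut fingers; the grasp point (between the pads) lies 19 mm behind it; z points along the fingers, y is the line along which they close (so a half turn about z gives the same grasp; the last joint's range is limited). The gripper opens to 88 mm and grips with 3 to 60 N. Pads are 18 mm wide; open, the fingers measure 123 mm over their backs; the gripper's body (75 mm by 187 mm) begins 45 mm behind the grasp point.
Start: joints at [1.058, 0.313, 1.498, -0, 1.331, -0.223], TCP at [0.15, 0.503, 0.239] pointing down, gripper open.
Joint ranges: [-2.94, 2.94], [-0.97, 2.17], [0.19, 2.56], [-1.23, 4.37], [0.02, 3.11], [-2.88, 2.88]. Speed limits (rad/s): [2.39, 2.39, 3.01, 3.14, 3.14, 3.14].

INTERFACE

Orientations are given as [roll, pitch, yaw] about the fixed x, y, z axes, in that order (R = Rz(yaw) Ry(pitch) Rx(roll)).
In Python, from plant import * gives the robot as it stands. Calls block until the motion is done:
- reach(position, orientation): joint-space move of the TCP to a pose.
- move_straight(position, velocity=0.15, ori=None): straight line of the TCP; ori=None keeps the orientation; velocity is the mean speed in m/s.
- movej(angles): joint-space move.
- command_gripper(opening, effort=None): opening from 0.0 (shut) to 1.0 (fully open); effort is the grip in N (None keeps the last); returns when the fingers have stopped.
- hold(seconds).
- ik(position, orientation): joint angles nearest the present ones, or None.
- get_obs(): the state.
- read_camera(name): name is "scene" or "top"; returns a dict with "color" (480x640x3 uint8, blue, green, red), "mtx" (3x3 intrinsics, pixels), "D" ([k1, k2, p1, p2, k3] as OpenCV has them; the pictures are not rectified), "xyz" and "attitude" of the camera in the world. Camera axes: x right, y up, looking along -z (the intrinsics and any distortion apply to the point x, -y, -z); pixel columns grow to the right and rows downward; lengths in m; the calibration is good to about 2 mm. A picture is of the moment at which its call begins. There is no depth.
A pose or a line that the arm cannot do raises PlanningError and nothing moves.
- job_done(): hands the job in; it is judged then, once.
The state is a dict: "time_s": time; "qpos": joint angles; "qvel": joint speeds; "joint_torque": joint torques, N m; "position": TCP position; "tcp_rot": TCP orientation; "wrist_force": force on the tool from outside, world axes, zero at the start; "moment": the same for the moment, N m; "finger_gap": opening from 0.0 (shut) to 1.0 (fully open); "finger_force": force on a finger pad.
Only numpy, scipy, OpenCV 4.12 (cv2) and the standard library are available. Lean on these libraries where they do the work, as an engineer would, in place of code of your own. Each camera call takes 0.05 s, during which the arm holds its last target. There are 200 camera calls.

TASK

The grey housing lies loose in the green assembly fixture, short of the end block with its spring plunger. Loosen the red clamp knob, slide the stop up to the housing and press the housing fully home against the end block, so that the plunger is pushed right in, and keep up the pressure while you lock the knob firmly again, so that the spring cannot push the housing back when you let go. Press with care, do not ram it, and leave the other things on the bench where they are.

Things in the scene. Friction and masses are not known exactly. Their poses are not given: they have to be found in the camera images.
- fixture: Green fixture fixed to the bench: plate 150 (x) by 390 mm (y), 52 mm high back edge at +x, black handle at -x. Origin: centre of its underside, z up. On its centre line towards +y: steel guide bar with the sliding stop; bed (top 22 mm up, side guides 16 mm high, 64 mm apart) with the housing; end block (90 mm wide, 58 mm high, its place not measured). All but the knob stays below 62 mm.
- plunger (a joint): Travel of the brass spring plunger (16 mm thick, 42 mm above the bench) in the end block: 0 = standing 10 mm out of the block's face, 0.010 = pushed flush, the housing then sits on the hard face. It pushes back with 5 N when out, 10 N when flush. The end block is screwed down in slots: its face lies somewhere between 137 and 153 mm along the fixture's y, where the setter left it.
- housing: Grey die-cast housing, 120 mm long (its y), 60 mm wide, 40 mm high, about 0.45 kg, thin-walled (press it with 40 N at most), loose in the fixture's bed with 2 mm play either side. Origin: centre of its underside; z up, y along the fixture's y. Fully home, its +y end lies on the end block's hard face (its origin is then 60 mm before that face).
- carriage: The sliding stop: aluminium saddle 70 mm wide (x), 80 mm long (y), top 54.5 mm above the bench, with a black-faced nose towards +y. It slides only along the fixture's y (95 mm travel, about 2 N drag when free). Origin: on the guide bar's top, 26 mm above the bench, under the knob's axis; axes as the fixture's.
- stop_face (a point): Centre of the stop's black pressing face, 71 mm ahead (+y) of the knob's axis and 42.5 mm above the bench; axes as the fixture's.
- knob_grip (a point): Centre of the red clamp knob's grip bar, on the vertical knob axis on the sliding stop, 86.5 mm above the bench. Bar: 76 mm long (point x), 14 mm thick (y), 72.5 to 100.5 mm above the bench, on a hub 28 mm thick and 14 mm high. Grip it across its thickness from above. The point turns with the knob; the gripped knob can push the stop along.
- clamp_knob (a joint): Turn of the knob, rad, growing clockwise from above (tightening). At 0 the bar lies along the fixture's x. Free below 0; from 0 on it bites: the hold grows about 35 N per rad, the spring is held from 0.4, firmly locked from 1.0. End stops -0.8 and 2.6. Turning takes 0.12 N m, plus 0.04 N m per rad of tightening. It stays where left. Starts locked, at 1.7 to 2.3.
- spare_housing: Bystander: a second grey housing of the same kind, loose on the bench beyond the fixture (+x side). Origin: centre of its underside.
- screw_bin: Bystander: small blue bin with screws, 150 x 105 x 75 mm, loose on the bench past the end block. Origin: centre of its underside.
- oil_bottle: Bystander: black bottle with white cap, 56 mm thick and 150 mm high, loose on the bench beyond the fixture (+x side). Origin: centre of its underside.
- driver: Bystander: screwdriver with a blue handle, 200 mm long, 26 mm thick, lying loose on the bench on the robot's side of the fixture. Origin: middle of its length, on the bench; its blade points along its x.
There are look-alikes about, which are no part of the job. What is shaped like the housing but yellow is not meant.

How it is judged:
By the outcome, as a careful person would: the job done as asked, in the order asked, and still so for the second after the job is handed in, with the robot touching nothing.
It also fails if it takes over 56 s, if anything falls off the work surface, if the arm or the gripper's body presses on something with over 40 N, if the wrist force passes 120 N, or if a joint passes its speed limit or range.

## Working session

There is one attempt and no reset: what is moved stays moved. The work goes in short steps, each a Python script; the robot and the scene stay as the last script left them, time stands still between calls to the robot, and variables do not carry over. Pictures are saved under pics/ and viewed, at most 10 in all, crops included, and the job is handed in when it is done.

```bash
mkdir -p pics; ls; python3 - <<'E'
from plant import *
import cv2,pickle
d={}
for n in("scene","top"):
    c=read_camera(n);d[n]=c;cv2.imwrite(f"pics/{n}0.png",c["color"]);print(n,c["mtx"],c["D"],c["xyz"],c["attitude"])
pickle.dump(d,open("cams0.pkl","wb"))
print(get_obs())
E
```

```text
pics
scene [[542.42791114   0.         317.21754488]
 [  0.         542.42791114 234.94135629]
 [  0.           0.           1.        ]] [0.01522725 0.         0.         0.         0.        ] [ 1.41043695 -0.06475977  0.64903783] [1.00382722 0.02396718 1.30035194]
top [[616.79119011   0.         326.9708466 ]
 [  0.         616.79119011 240.77159846]
 [  0.           0.           1.        ]] [-0.0538846  0.         0.         0.         0.       ] [0.48264616 0.123709   1.02008331] [ 0.09265346  0.03570838 -1.59025   ]
{'time_s': 0.1, 'qpos': array([ 1.05765041e+00,  3.13369356e-01,  1.49829310e+00, -1.13125101e-05,
        1.33100908e+00, -2.23428893e-01]), 'qvel': array([ 0.00013177, -0.00228357, -0.00080604, -0.000214  ,  0.0013604 ,
        0.00053607]), 'joint_torque': array([ 4.08823529e-03, -4.02813184e+01, -2.52646869e+01,  6.96564023e-02,
        3.41885048e-02, -3.73754335e-05]), 'position': array([0.14991081, 0.50293333, 0.23825654]), 'tcp_rot': array([-3.14053815e+00, -2.28339971e-04,  2.85187820e+00]), 'wrist_force': array([0.91168122, 0.73812165, 0.81158496]), 'moment': array([-0.01080058,  0.00454646,  0.02636795]), 'finger_force': 0.0, 'finger_gap': 1.000143343008337}
```

View pics/top0.png

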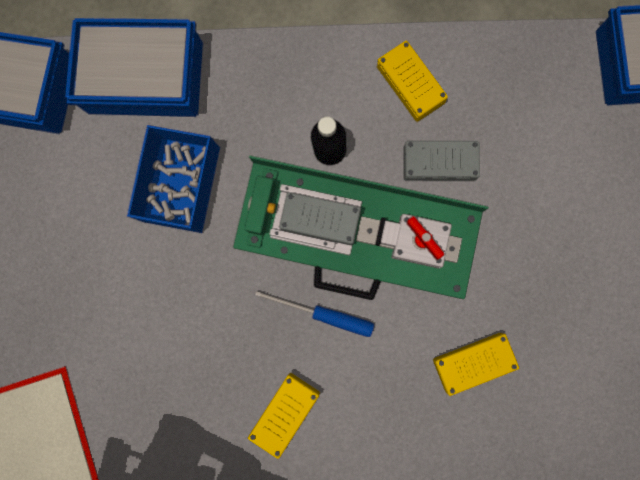

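View pics/scene0.png

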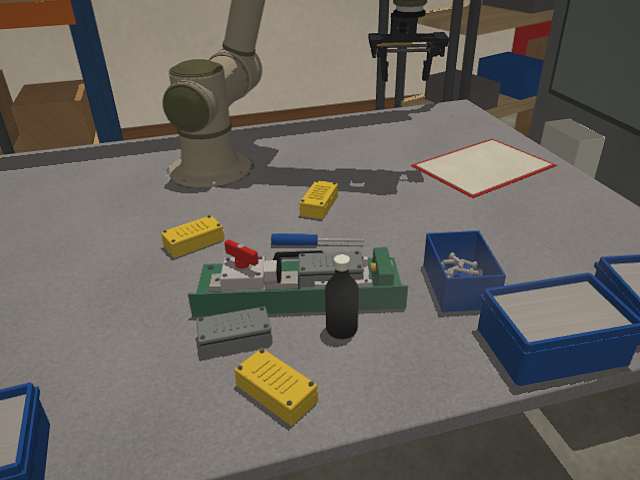

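The top view shows the knob at about (425,238), the housing at (320,218), the end block at (262,205) and the brass plunger at (271,208). The back edge runs from (252,158) to (487,207). The scene view agrees with this. Next I turn these into positions.

```bash
cat > h.py <<'E'
import numpy as np,cv2,pickle
from scipy.spatial.transform import Rotation as Ro
def ray(c,px,z):
    u=cv2.undistortPoints(np.array(px,float).reshape(-1,1,2),c["mtx"],np.array(c["D"]))[:,0]
    d=np.c_[u[:,0],-u[:,1],-np.ones(len(u))]@Ro.from_euler("xyz",c["attitude"]).as_matrix().T
    o=np.array(c["xyz"]);return o+d*((z-o[2])/d[:,2])[:,None]
def proj(c,P):
    R=Ro.from_euler("xyz",c["attitude"]).as_matrix();q=(np.atleast_2d(P)-c["xyz"])@R*[1,-1,-1]
    return cv2.projectPoints(q,np.zeros(3),np.zeros(3),c["mtx"],np.array(c["D"]))[0][:,0]
def red(c,x0,y0,x1,y1):
    b,g,r=[c["color"][:,:,i].astype(int) for i in range(3)]
    m=((r>110)&(g<70)&(b<70)).astype(np.uint8);k=np.zeros_like(m);k[y0:y1,x0:x1]=m[y0:y1,x0:x1];return k
E
python3 - <<'E'
from h import *
d=pickle.load(open("cams0.pkl","rb"));t=d["top"]
m=red(t,360,190,490,290);ct=max(cv2.findContours(m,0,2)[0],key=cv2.contourArea)
r=cv2.minAreaRect(ct);P=ray(t,cv2.boxPoints(r),.1005);print("knob rect",r,P.mean(0),P[:,:2])
ms=red(d["scene"],200,220,290,290);ct=max(cv2.findContours(ms,0,2)[0],key=cv2.contourArea);print("scene knob",cv2.boundingRect(ct),cv2.minAreaRect(ct))
E=ray(t,[(252,158),(487,207)],.052);print("edge",E,np.linalg.norm(E[1]-E[0]))
hsv=cv2.cvtColor(t["color"],cv2.COLOR_BGR2HSV)
g=cv2.inRange(hsv,(55,80,30),(90,255,255));ct=max(cv2.findContours(g,0,2)[0],key=cv2.contourArea)
print("green hull",cv2.minAreaRect(ct),cv2.boxPoints(cv2.minAreaRect(ct)), cv2.approxPolyDP(cv2.convexHull(ct),4,True)[:,0].tolist())
a=t["color"][140:310,220:500];cv2.imwrite("pics/c1.png",cv2.resize(a,(784,476),interpolation=cv2.INTER_CUBIC))
E
```

```text
knob rect ((423.1935729980469, 239.15272521972656), (50.503780364990234, 17.20216178894043), 48.57633590698242) [0.56802766 0.01125732 0.1005    ] [[ 0.58861315  0.04507304]
 [ 0.60532351  0.02525907]
 [ 0.54734816 -0.0225235 ]
 [ 0.53082584 -0.00277932]]
scene knob (225, 240, 32, 16) ((240.31443786621094, 247.4175262451172), (33.201820373535156, 5.3813347816467285), 23.96249008178711)
edge [[ 0.70963781  0.27447643  0.052     ]
 [ 0.62103065 -0.09691688  0.052     ]] 0.38181699457584006
green hull ((358.56488037109375, 227.08465576171875), (242.42440795898438, 95.12586975097656), 12.295266151428223) [[230.0044  247.74454]
 [250.26141 154.80057]
 [487.12537 206.42477]
 [466.86835 299.36874]] [[250, 156], [487, 207], [464, 297], [234, 247]]
```

View pics/c1.png

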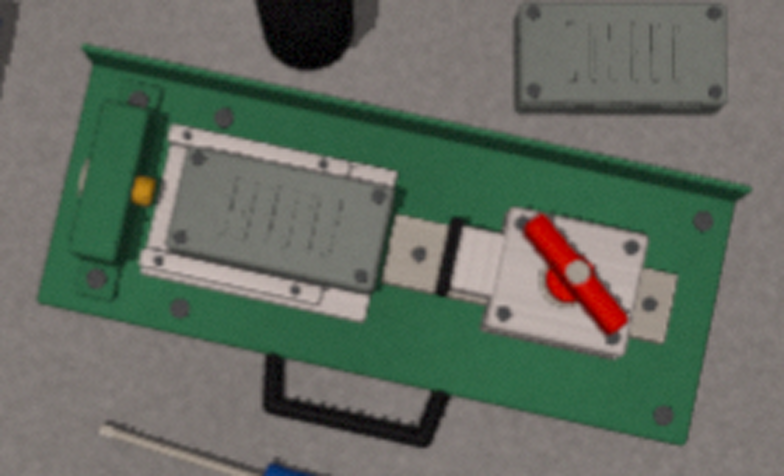

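```bash
python3 - <<'E'
from h import *
from plant import *
d=pickle.load(open("cams0.pkl","rb"));t=d["top"]
hsv=cv2.cvtColor(t["color"],cv2.COLOR_BGR2HSV)
g=cv2.inRange(hsv,(55,80,30),(90,255,255))
us=np.arange(262,480);vs=[np.flatnonzero(g[:,u])[0]-.5 for u in us]
E=ray(t,np.c_[us,vs],.052)[:,:2]
v=cv2.fitLine(E.astype(np.float32),cv2.DIST_HUBER,0,1e-3,1e-3).ravel()[:4];v=v*np.sign(v[1])
yaw=np.arctan2(-v[0],v[1]);print("yaw",yaw)
b=ray(t,[(412.9,220.4),(438.6,256.1),(426.1,237.1)],.1005);bd=b[0]-b[1];ang=np.arctan2(bd[1],bd[0])
print("bar",b,np.linalg.norm(bd),"q",yaw-ang+np.pi)
c=(b[0]+b[1])/2
print("scene proj",proj(d["scene"],[b[0],b[1],c,c-[0,0,.014]]))
c2=lambda x,y:(220+x/2.8,140+y/2.8)
k=c[:2];fy=np.array([-np.sin(yaw),np.cos(yaw)]);fx=np.array([fy[1],-fy[0]])
for n,p,z in[("hous+y top",c2(170,205),.062),("hous-y top",c2(386,240),.062),("block face top",c2(130,182),.058),("stopface top",c2(447,255),.0545),("edge +y",c2(83,45),.052),("edge -y",c2(749,188),.052),("carr corners",c2(513,208),.0545),("c",c2(647,235),.0545),("c",c2(622,355),.0545),("c",c2(485,330),.0545)]:
    w=ray(t,[p],z)[0,:2]-k;print(n,"along",w@fy,"across",w@fx)
for q in(2.3,2.0,1.6,.8,0,-.4):
    for h in(0,np.pi):
        a=yaw-q+h; p=[*(k+0*fy),.0755]
        s=ik(p,[np.pi,0,a]);print(q,h,None if s is None else s.round(2))
E
```

```text
yaw -0.2395663
bar [[ 0.59646294  0.02560392  0.1005    ]
 [ 0.54208584 -0.01081875  0.1005    ]
 [ 0.57090246  0.00676652  0.1005    ]] 0.06544830327044983 q 2.3118465587378187
scene proj [[252.21516634 252.11787029]
 [228.0223674  239.7832716 ]
 [239.89825418 245.8376648 ]
 [240.65818449 252.13622921]]
hous+y top along 0.22586959607485282 across -0.005481637249290989
hous-y top along 0.10330108334317403 across 0.0011407385303162268
block face top along 0.25156596608706744 across 0.0029016053148577495
stopface top along 0.06816434871827605 across 0.0010807834599738779
edge +y along 0.29722460538108914 across 0.07526030440126873
edge -y along -0.08986264389750157 across 0.07497469207351985
carr corners along 0.03757171882242043 across 0.03501562407802907
c along -0.038826684613714926 across 0.036154747221226406
c along -0.0387439457362119 across -0.0327743093575494
c along 0.038583691036855876 across -0.03556283538417499
2.3 0 [-0.19  0.58  1.55  0.    1.01 -2.37]
2.3 3.141592653589793 [-0.19  0.58  1.55 -0.    1.01  0.78]
2.0 0 [-0.19  0.58  1.55  0.    1.01 -2.67]
2.0 3.141592653589793 [-0.19  0.58  1.55 -0.    1.01  0.48]
1.6 0 None
1.6 3.141592653589793 [-0.19  0.58  1.55 -0.    1.01  0.08]
0.8 0 [-0.19  0.58  1.55 -0.    1.01  2.42]
0.8 3.141592653589793 [-0.19  0.58  1.55  0.    1.01 -0.72]
0 0 [-0.19  0.58  1.55 -0.    1.01  1.62]
0 3.141592653589793 [-0.19  0.58  1.55  0.    1.01 -1.52]
-0.4 0 [-0.19  0.58  1.55 -0.    1.01  1.22]
-0.4 3.141592653589793 [-0.19  0.58  1.55  0.    1.01 -1.92]
```

Knob axis at about (0.569, 0.0075), with the saddle corners at ±38.6 and ±35 mm around it, which matches 80 x 70. q is about 2.25. The face lies at about 148 mm, within the given range, so the expected slide is about 58 mm. Next I grip the knob.

```bash
cat >> h.py <<'E'
YAW=-.2396;FY=np.array([-np.sin(YAW),np.cos(YAW)]);FX=np.array([FY[1],-FY[0]])
K0=np.array([.5692,.0074]);Z=.0765
def pose(q,s,x=0.,z=Z): return [*(K0+s*FY+x*FX),z],[np.pi,0,YAW-q+np.pi]
def st(o): 
    f=o["wrist_force"][:2];p=o["position"][:2]-K0
    return "t%.2f Ff=%.1f Fx=%.1f Fz=%.1f Mz=%.2f s=%.4f x=%.4f z=%.4f gap=%.3f ff=%.1f yaw=%.3f"%(o["time_s"],f@FY,f@FX,o["wrist_force"][2],o["moment"][2],p@FY,p@FX,o["position"][2],o["finger_gap"],o["finger_force"],o["tcp_rot"][2])
E
python3 - <<'E'
from plant import *
from h import *
p,o=pose(2.26,0,z=.18);reach(p,o);print(st(get_obs()))
p,o=pose(2.26,0);move_straight(p,.12);print(st(get_obs()))
command_gripper(.3,10);print(st(get_obs()))
command_gripper(0,8);print(st(get_obs()))
c=read_camera("top");cv2.imwrite("pics/c2.png",cv2.resize(c["color"][140:310,220:500],(784,476)))
E
```

```text
t2.42 Ff=0.3 Fx=0.5 Fz=-0.1 Mz=-0.00 s=0.0008 x=-0.0002 z=0.1801 gap=1.002 ff=0.0 yaw=0.644
t3.44 Ff=-0.1 Fx=1.3 Fz=-0.1 Mz=0.01 s=0.0000 x=0.0004 z=0.0772 gap=0.999 ff=0.0 yaw=0.642
t4.44 Ff=0.3 Fx=-0.0 Fz=0.3 Mz=0.00 s=0.0000 x=0.0000 z=0.0765 gap=0.299 ff=0.0 yaw=0.642
t4.78 Ff=-3.7 Fx=4.2 Fz=-1.1 Mz=0.09 s=-0.0005 x=0.0007 z=0.0766 gap=0.158 ff=8.0 yaw=0.642
```

View pics/c2.png

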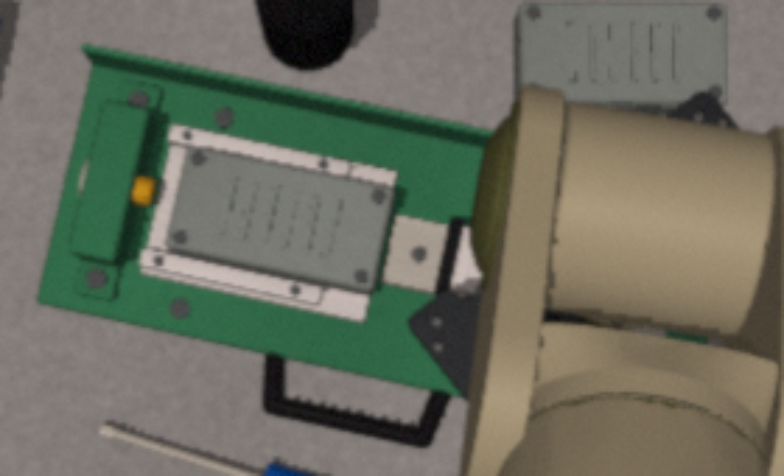

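The view is hidden by the arm, with the housing still untouched. The 13.9 mm gap and 8 N pad force show the bar is gripped. Now I centre, grip firmly and loosen.

```bash
python3 - <<'E'
from plant import *
from h import *
s,x=-.0006,.0008
reach(*pose(2.26,s,x));print(st(get_obs()))
command_gripper(0,55);print(st(get_obs()))
for q in(2.0,1.4,.8,.2,-.4):
    reach(*pose(q,s,x));print(q,st(get_obs()))
E
```

```text
t5.08 Ff=0.1 Fx=0.7 Fz=1.4 Mz=0.08 s=-0.0006 x=0.0007 z=0.0765 gap=0.161 ff=8.0 yaw=0.642
t5.30 Ff=-0.5 Fx=-0.4 Fz=1.2 Mz=0.11 s=-0.0006 x=0.0008 z=0.0766 gap=0.154 ff=55.0 yaw=0.642
2.0 t5.66 Ff=-1.8 Fx=1.9 Fz=0.2 Mz=0.13 s=-0.0007 x=0.0010 z=0.0766 gap=0.154 ff=55.0 yaw=0.898
1.4 t6.28 Ff=-2.1 Fx=6.6 Fz=-3.0 Mz=0.09 s=-0.0008 x=0.0018 z=0.0766 gap=0.153 ff=55.0 yaw=1.499
0.8 t6.91 Ff=0.8 Fx=10.7 Fz=-5.6 Mz=0.07 s=-0.0005 x=0.0024 z=0.0766 gap=0.152 ff=55.0 yaw=2.099
0.2 t7.53 Ff=2.7 Fx=12.2 Fz=-7.5 Mz=0.12 s=-0.0002 x=0.0027 z=0.0766 gap=0.149 ff=55.0 yaw=2.699
-0.4 t8.16 Ff=1.7 Fx=11.3 Fz=-6.1 Mz=0.14 s=-0.0003 x=0.0026 z=0.0766 gap=0.155 ff=55.0 yaw=-2.984
```

```bash
cat >> h.py <<'E'
AX,AS,EB=.0017,.0002,.0012
def kp(q,s): return pose(q,s+AS-EB*np.sin(q),AX+EB*np.cos(q))
E
python3 - <<'E'
from plant import *
from h import *
q=-.4
move_straight(kp(q,0)[0],.02);print(st(get_obs()))
move_straight(kp(q,.027)[0],.05);print(st(get_obs()))
for s in np.arange(.030,.0545,.003):
    move_straight(kp(q,s)[0],.03);o=get_obs();print(st(o))
    if abs(o["wrist_force"][:2]@FY)>14:break
E
```

```text
t8.43 Ff=-0.1 Fx=2.1 Fz=0.5 Mz=0.13 s=0.0008 x=0.0028 z=0.0765 gap=0.155 ff=55.0 yaw=-2.983
t9.12 Ff=2.1 Fx=1.1 Fz=0.2 Mz=0.03 s=0.0282 x=0.0028 z=0.0765 gap=0.153 ff=55.0 yaw=-2.981
t9.37 Ff=0.8 Fx=-0.2 Fz=2.0 Mz=0.03 s=0.0308 x=0.0027 z=0.0765 gap=0.154 ff=55.0 yaw=-2.981
t9.62 Ff=0.6 Fx=0.1 Fz=2.2 Mz=-0.04 s=0.0338 x=0.0028 z=0.0765 gap=0.154 ff=55.0 yaw=-2.981
t9.87 Ff=-1.0 Fx=-1.2 Fz=2.7 Mz=0.05 s=0.0368 x=0.0028 z=0.0765 gap=0.154 ff=55.0 yaw=-2.981
t10.12 Ff=-2.5 Fx=-1.1 Fz=2.8 Mz=0.03 s=0.0397 x=0.0028 z=0.0765 gap=0.149 ff=55.0 yaw=-2.981
t10.37 Ff=-2.6 Fx=-1.3 Fz=2.7 Mz=0.05 s=0.0427 x=0.0028 z=0.0765 gap=0.156 ff=55.0 yaw=-2.981
t10.62 Ff=-2.4 Fx=-1.4 Fz=2.2 Mz=0.00 s=0.0458 x=0.0028 z=0.0765 gap=0.155 ff=55.0 yaw=-2.981
t10.87 Ff=-1.3 Fx=-1.6 Fz=3.8 Mz=0.06 s=0.0488 x=0.0028 z=0.0765 gap=0.156 ff=55.0 yaw=-2.981
t11.12 Ff=-4.1 Fx=-1.9 Fz=3.3 Mz=0.03 s=0.0513 x=0.0027 z=0.0765 gap=0.151 ff=55.0 yaw=-2.981
t11.37 Ff=-8.7 Fx=-2.2 Fz=4.7 Mz=0.03 s=0.0537 x=0.0028 z=0.0765 gap=0.153 ff=55.0 yaw=-2.981
```

```bash
python3 - <<'E'
from plant import *
from h import *
q=-.4
for s in np.arange(.055,.068,.001):
    move_straight(kp(q,s)[0],.015);hold(.1);o=get_obs();print("%.4f"%s,st(o))
    if abs(o["wrist_force"][:2]@FY)>21:break
E
```

```text
0.0550 t11.72 Ff=-11.5 Fx=-2.9 Fz=4.7 Mz=0.04 s=0.0542 x=0.0028 z=0.0765 gap=0.152 ff=55.0 yaw=-2.981
0.0560 t12.07 Ff=-13.1 Fx=-2.9 Fz=4.5 Mz=0.05 s=0.0550 x=0.0028 z=0.0765 gap=0.156 ff=55.0 yaw=-2.981
0.0570 t12.42 Ff=-12.7 Fx=-2.5 Fz=5.0 Mz=0.07 s=0.0558 x=0.0028 z=0.0765 gap=0.153 ff=55.0 yaw=-2.981
0.0580 t12.77 Ff=-13.4 Fx=-2.6 Fz=4.8 Mz=0.02 s=0.0567 x=0.0028 z=0.0765 gap=0.153 ff=55.0 yaw=-2.981
0.0590 t13.12 Ff=-14.2 Fx=-2.7 Fz=6.4 Mz=0.02 s=0.0576 x=0.0028 z=0.0765 gap=0.152 ff=55.0 yaw=-2.981
0.0600 t13.47 Ff=-15.0 Fx=-3.4 Fz=5.0 Mz=0.05 s=0.0585 x=0.0028 z=0.0765 gap=0.155 ff=55.0 yaw=-2.981
0.0610 t13.82 Ff=-16.6 Fx=-3.2 Fz=6.0 Mz=0.08 s=0.0594 x=0.0028 z=0.0765 gap=0.154 ff=55.0 yaw=-2.981
0.0620 t14.17 Ff=-16.5 Fx=-3.0 Fz=4.3 Mz=0.10 s=0.0603 x=0.0028 z=0.0765 gap=0.157 ff=55.0 yaw=-2.981
0.0630 t14.52 Ff=-19.4 Fx=-3.9 Fz=5.8 Mz=0.05 s=0.0608 x=0.0028 z=0.0765 gap=0.150 ff=55.0 yaw=-2.981
0.0640 t14.87 Ff=-26.4 Fx=-4.1 Fz=7.0 Mz=0.04 s=0.0608 x=0.0028 z=0.0765 gap=0.154 ff=55.0 yaw=-2.981
```

Stalled at s = 60.8 mm and the force rose from 16 to 26 N, so the housing is on the hard face. Now I lock under pressure.

```bash
python3 - <<'E'
from plant import *
from h import *
s=.0638
for q in(-.15,.1,.3,.5,.7,.9,1.1,1.4,1.7,1.9):
    reach(*kp(q,s));o=get_obs();f=-(o["wrist_force"][:2]@FY);print(q,"%.4f"%s,st(o))
    if q<1.0: s+=np.clip((24-f)/8000,-.0015,.001)
E
```

```text
-0.15 0.0638 t15.22 Ff=-23.9 Fx=-4.2 Fz=7.6 Mz=-0.10 s=0.0605 x=0.0029 z=0.0765 gap=0.153 ff=55.0 yaw=3.051
0.1 0.0638 t15.57 Ff=-24.7 Fx=-4.4 Fz=7.8 Mz=-0.10 s=0.0601 x=0.0029 z=0.0765 gap=0.152 ff=55.0 yaw=2.801
0.3 0.0637 t15.88 Ff=-23.6 Fx=-3.7 Fz=7.7 Mz=-0.04 s=0.0599 x=0.0028 z=0.0765 gap=0.151 ff=55.0 yaw=2.601
0.5 0.0638 t16.18 Ff=-25.1 Fx=-3.8 Fz=7.3 Mz=-0.03 s=0.0597 x=0.0027 z=0.0765 gap=0.155 ff=55.0 yaw=2.401
0.7 0.0636 t16.49 Ff=-24.6 Fx=-4.9 Fz=7.5 Mz=-0.08 s=0.0595 x=0.0026 z=0.0765 gap=0.155 ff=55.0 yaw=2.201
0.9 0.0636 t16.80 Ff=-23.7 Fx=-4.4 Fz=7.2 Mz=-0.12 s=0.0593 x=0.0024 z=0.0765 gap=0.155 ff=55.0 yaw=2.001
1.1 0.0636 t17.11 Ff=-23.5 Fx=-3.7 Fz=8.2 Mz=-0.02 s=0.0592 x=0.0022 z=0.0765 gap=0.154 ff=55.0 yaw=1.801
1.4 0.0636 t17.50 Ff=-24.0 Fx=-4.0 Fz=8.0 Mz=-0.06 s=0.0590 x=0.0018 z=0.0765 gap=0.151 ff=55.0 yaw=1.501
1.7 0.0636 t17.89 Ff=-24.4 Fx=-5.2 Fz=8.2 Mz=-0.14 s=0.0590 x=0.0014 z=0.0765 gap=0.156 ff=55.0 yaw=1.201
1.9 0.0636 t18.20 Ff=-24.8 Fx=-5.3 Fz=7.2 Mz=-0.08 s=0.0591 x=0.0012 z=0.0765 gap=0.155 ff=55.0 yaw=1.001
```

```bash
python3 - <<'E'
from plant import *
from h import *
o=get_obs();p=o["position"].copy();p[2]=Z
move_straight([*(K0+.0593*FY+.0015*FX),Z],.02);hold(.2);print(st(get_obs()))
command_gripper(.5,20);print(st(get_obs()))
p=get_obs()["position"];move_straight([p[0],p[1],.2],.12)
reach([.25,.42,.25],[np.pi,0,2.85]);print(st(get_obs()))
c=read_camera("top");cv2.imwrite("pics/c3.png",cv2.resize(c["color"][140:310,220:500],(784,476),interpolation=cv2.INTER_CUBIC))
cv2.imwrite("pics/s3.png",read_camera("scene")["color"])
E
```

```text
t18.72 Ff=-7.3 Fx=-4.4 Fz=5.3 Mz=-0.02 s=0.0587 x=0.0012 z=0.0765 gap=0.155 ff=55.0 yaw=1.002
t19.33 Ff=-0.6 Fx=0.6 Fz=-1.0 Mz=0.01 s=0.0593 x=0.0015 z=0.0765 gap=0.499 ff=0.0 yaw=1.002
t22.30 Ff=0.2 Fx=1.3 Fz=-0.5 Mz=-0.00 s=0.3250 x=-0.4073 z=0.2498 gap=0.500 ff=0.0 yaw=2.848
```

View pics/c3.png

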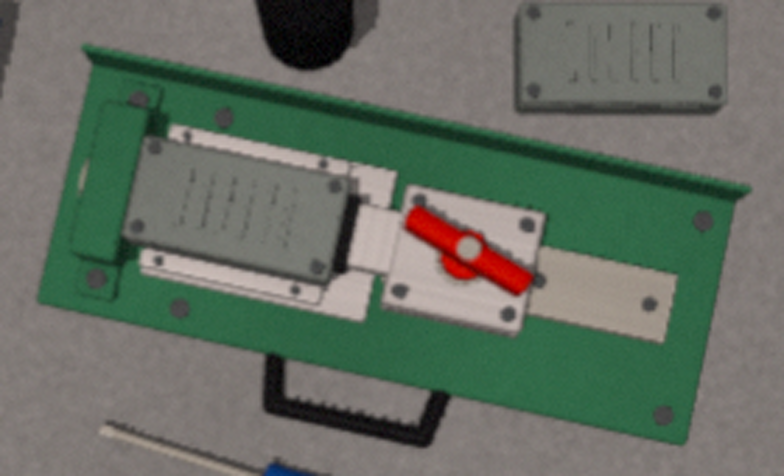

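View pics/s3.png

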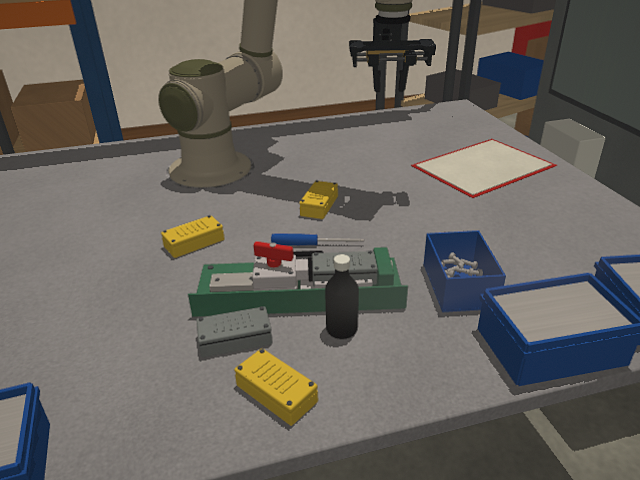

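The close-up shows the housing against the block (crop about (130,195)), with the brass plunger no longer visible and the stop face on the housing. The bar stands at q of about 1.85 and the bystanders have not moved.

```bash
python3 -c "
from plant import *
print(job_done())"
```

```text
the job is handed in; nothing more can be done
None
```

The job is handed in: the housing was pressed home against the end block with about 25 N and the knob locked at about 1.9 rad under that pressure; in the picture after release the plunger is out of sight and the other things are where they were.

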